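Leak-test a closed sample bottle: on its side, then cap down

ROBOT

A 6-joint arm with a two-finger parallel gripper is mounted at the origin on a cart in front of the work surface, level with it; the furniture and walls round the work are solid. World frame = base frame: x ahead of the robot, y to its left, z up, the work surface at z = 0. Lengths are in m, angles in rad, forces in N, time in s.
With the tool pointing down it reaches from about 0.325 to 0.775 m from the base axis. Payload 5.5 kg.
Tool frame: the origin (TCP) lies between the finger pads; the fingertips stand 8 mm ahead of it and the grasp point (between the pads) lies 11 mm behind it (tcp_to_tips is the distance from the TCP to the fingertips, in m); z points along the fingers, y is the line along which they close (so a half turn about z gives the same grasp; the last joint's range is limited). The gripper opens to 88 mm and grips with 3 to 60 N. Pads are 20 mm wide; open, the fingers measure 115 mm over their backs; the gripper's body (75 mm by 178 mm) begins 61 mm behind the grasp point.
Start: joints at [1.16, 0.091, 1.231, -0, 1.82, -0.057], TCP at [0.208, 0.563, 0.231] pointing down, gripper open.
Joint ranges: [-2.87, 2.87], [-0.86, 2.18], [0.17, 2.46], [-1.51, 4.65], [0.06, 2.69], [-2.65, 2.65]. Speed limits (rad/s): [2.57, 2.57, 3.01, 3.14, 3.14, 3.14].

INTERFACE

Orientations are given as a unit quaternion [w, x, y, z].
In Python, from bench import * gives the robot as it stands. Calls block until the motion is done:
- move_to(position, orientation): joint-space move of the TCP to a pose.
- move_l(position, speed=0.15, orientation=None): straight line of the TCP; orientation=None keeps the orientation; speed is the mean speed in m/s.
- movej(angles): joint-space move.
- gripper_open() and close(): open the fingers fully, or close them until they stop; the grip force is fixed at half the most.
- hold(seconds).
- inverse_kinematics(position, orientation): joint angles nearest the present ones, or None.
- state(): the state.
- get_image(name): name is "scene" or "top"; returns a dict with "frame" (420x560x3 uint8, blue, green, red), "depth" (420x560 float32, m along the optical axis (not along the pixel's ray), 0 where there is no reading), "camera_matrix" (3x3 intrinsics, pixels), "k1" (the pictures are not rectified: a ray, as slopes to the right and down, at radius r is drawn at 1 + k1 r^2 times it, then the intrinsics apply), "view" (4x4, takes a point from world to camera coordinates). Camera axes: x right, y up, looking along -z (the intrinsics and any distortion apply to the point x, -y, -z); pixel columns grow to the right and rows downward; lengths in m; the calibration is good to about 2 mm. A picture is of the moment at which its call begins.
A pose or a line that the arm cannot do raises IKError and nothing moves.
- job_done(): hands the job in; it is judged then, once.
The state is a dict: "time": time; "joint_pos": joint angles; "dq": joint speeds; "joint_torque": joint torques, N m; "ee_pos": TCP position; "ee_rot": TCP orientation; "ft_force": force on the tool from outside, world axes, zero at the start; "moment": the same for the moment, N m; "finger_gap": finger opening in m; "finger_force": force on a finger pad.
Only numpy, scipy, OpenCV 4.12 (cv2) and the standard library are available. Lean on these libraries where they do the work, as an engineer would, in place of code of your own. Each camera call takes 0.05 s, during which the arm holds its last target. There are 200 camera calls.

TASK

Check the brown bottle with the gold-coloured cap for leaks: lay it on its side along the two rails of the blue cradle, centred on them, let go and leave it lying there for two seconds. Then take a fresh grip and stand it upside down on its cap inside the empty printed ring on the drip tray's white pad, without dropping it, and leave it standing there. Do not knock or shift the other bottles or the jar that already stands on the tray.

Things in the scene. Friction and masses are not known exactly. Their poses are not given: they have to be found in the camera images.
- test_bottle_center (a point): Centre, half-way up, of the bottle to be tested: round, brown, with a gold-coloured screw cap fixed to it; 77 mm high in all. Body 32 mm in diameter and 68 mm long, straight-sided from the base on; cap 24 mm in diameter over the last 9 mm. About 55 g. Loose, at the start upright on the worktop (centre 38.5 mm up). z axis: along the bottle from base to cap.
- test_bottle: The same bottle, with its origin at the centre of its base, axes as for its centre.
- cradle_axis (a point): Where the centre of the lying bottle belongs in the fixed cradle: on the bottle's axis, midway along the rails, 50 mm above the worktop. y axis: level, along the rails (the cap may point either way); z axis: up.
- cradle: Fixed cradle: blue base plate 56 x 100 mm, 8 mm high (origin: centre of its underside), with two narrow posts under two steel rails, 6 mm thick and 96 mm long, along y, at x = -10 and +10 mm, their tops 37 mm above the worktop. Rails and posts are 26 mm wide in all, narrower than the bottle, so fingers can reach down on both sides of a lying bottle.
- ring_center (a point): Centre of the empty printed ring (black, flat, 60 mm outer diameter) on the white pad of the fixed steel drip tray, at the pad's surface, 6 mm above the worktop; the bottle's centre is 38.5 mm above it when it stands on its cap. Tray 130 mm (along x) by 250 mm (along y), rim 10 mm above the worktop; the ring lies 60 mm from its middle towards +y. z: up.
- jar_on_test: Bystander: clear jar with a black cap, 45 mm in diameter, 61 mm high, that stands upside down on its cap in the tray's other ring, 120 mm from the empty ring. Its origin is the centre of its base, now uppermost, and its z axis points down. Loose; leave it alone.
- brown_bottle: Bystander: bottle of the same size and shape, brown with a BLACK cap, upright; origin at the centre of its base. Loose; leave it alone.
- white_bottle: Bystander: bottle of the same size and shape, white with a black cap, upright; origin at the centre of its base. Loose; leave it alone.

How it is judged:
On the way:
1. the bottle lies released and still along the cradle's rails, centred, for a second and a half (contact force between the fingers and test_bottle below 0.05 N and linear speed of test_bottle below 0.02 m/s and angular speed of test_bottle below 0.3 rad/s and distance between test_bottle_center and cradle_axis below 0.02 m and x of test_bottle_center in the frame of cradle_axis between -0.006 and 0.006 m and z of test_bottle_center in the frame of cradle_axis between -0.006 and 0.006 m and angle between the z axis of test_bottle_center and the y axis of cradle_axis, either way round below 0.15 rad), for 1.5 s.
At the end, for the whole second after the job is handed in: the tested bottle stands on its cap on the pad (within 5 mm in height and about 5 degrees of vertical, upside down), its axis within 18 mm of the centre of the empty ring (cap wholly inside the ring), released and at rest; the two other bottles and the jar are within 20 mm of where they stood (contact force between the fingers and test_bottle below 0.05 N and linear speed of test_bottle below 0.02 m/s and angular speed of test_bottle below 0.3 rad/s and horizontal distance between test_bottle_center and ring_center below 0.018 m and z of test_bottle_center in the frame of ring_center between 0.0335 and 0.0435 m and angle between test_bottle_center's own z axis and vertical above 3.04 rad and distance of each of brown_bottle, white_bottle, jar_on_test from where it was at the start of the episode below 0.02 m); the robot touches nothing.
It fails at once if the tested bottle is dropped (moves faster than 0.4 m/s while no finger touches it) (linear speed of test_bottle above 0.4 m/s and contact force between the fingers and test_bottle below 0.01 N).
It fails at once if the brown bottle with the black cap is shifted by more than 20 mm or tipped (distance of brown_bottle from where it was at the start of the episode above 0.02 m or angle between brown_bottle's own z axis and vertical above 0.3 rad).
It fails at once if the white bottle is shifted by more than 20 mm or tipped (distance of white_bottle from where it was at the start of the episode above 0.02 m or angle between white_bottle's own z axis and vertical above 0.3 rad).
It fails at once if the jar on the tray is shifted by more than 20 mm or tipped (distance of jar_on_test from where it was at the start of the episode above 0.02 m or angle between jar_on_test's own z axis and vertical below 2.84 rad).
It also fails if it takes over 70 s, if anything falls off the work surface, if the arm or the gripper's body presses on something with over 40 N, if the wrist force passes 120 N, or if a joint passes its speed limit or range.

## Working session

There is one attempt and no reset: what is moved stays moved. The work goes in short steps, each a Python script; the robot and the scene stay as the last script left them, time stands still between calls to the robot, and variables do not carry over. Pictures are saved under pics/ and viewed, at most 10 in all, crops included, and the job is handed in when it is done.

```bash
mkdir -p pics; ls; python3 - <<'E'
from bench import *
import cv2
for n in("scene","top"):
    i=get_image(n); cv2.imwrite(f"pics/{n}0.png",i["frame"]); print(n,i["camera_matrix"],i["k1"],i["view"])
print(state())
E
```

```text
pics
scene [[499.95684248   0.         279.50221089]
 [  0.         499.95684248 211.3508088 ]
 [  0.           0.           1.        ]] -0.028468455809989968 [[ 0.57921549 -0.81499044 -0.01732043 -0.27599207]
 [ 0.48272044  0.32579404  0.81292018 -0.31765235]
 [-0.65687929 -0.47921688  0.5821175  -1.03553319]
 [ 0.          0.          0.          1.        ]]
top [[485.92516168   0.         280.04657897]
 [  0.         485.92516168 216.81539767]
 [  0.           0.           1.        ]] -0.09040397440658174 [[ 0.01044417 -0.99993851 -0.00372649  0.02025352]
 [ 0.99553712  0.0100485   0.09383427 -0.52245833]
 [-0.09379105 -0.00468988  0.99558086 -1.47778233]
 [ 0.          0.          0.          1.        ]]
{'time': 0.1, 'joint_pos': array([ 1.16032450e+00,  9.17788276e-02,  1.23178037e+00, -1.15234298e-05,
        1.81975151e+00, -5.66933754e-02]), 'dq': array([-1.45331973e-04, -7.23302380e-04, -4.85317914e-03, -8.96494908e-04,
        2.83300473e-05,  5.24928904e-04]), 'joint_torque': array([ 1.99281843e-03, -4.47860634e+01, -4.07566345e+01,  7.00017437e-02,
        2.84913549e-02, -1.36616877e-04]), 'ee_pos': array([0.20777158, 0.5626193 , 0.22961434]), 'ee_rot': array([-1.93399613e-04,  1.75969526e-01,  9.84395240e-01, -8.36987933e-04]), 'ft_force': array([-0.0032336 , -0.97265969,  0.07793832]), 'moment': array([-0.01334802,  0.04994331, -0.00180135]), 'finger_force': 0.0, 'finger_gap': 0.08799979017917567}
```

View pics/scene0.png

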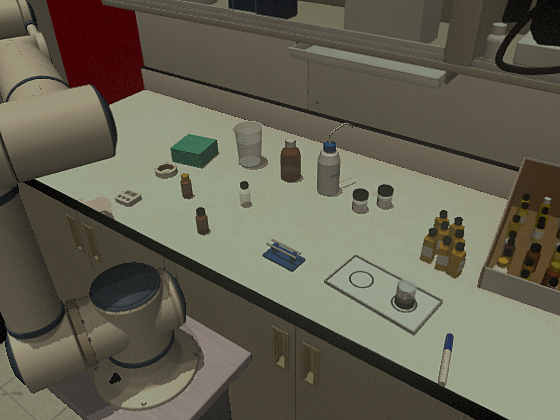

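View pics/top0.png

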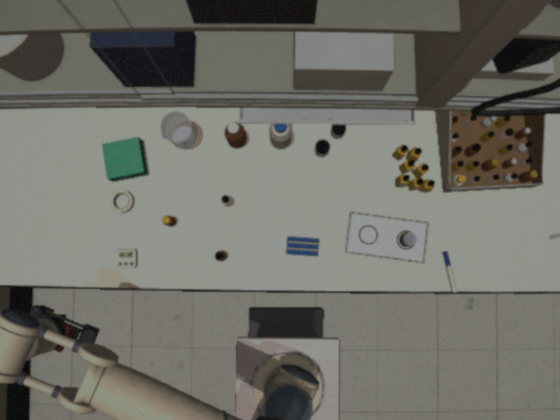

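```bash
cat > h.py <<'E'
from bench import *
import cv2, numpy as np
from scipy.spatial.transform import Rotation as R
def ray(i,u,v):
    K=i["camera_matrix"]; d=np.array([(u-K[0,2])/K[0,0],(v-K[1,2])/K[1,1]]); s=d.copy()
    for _ in range(8): s=d/(1+i["k1"]*(s@s))
    V=i["view"]; c=-V[:3,:3].T@V[:3,3]; return c, V[:3,:3].T@np.array([s[0],-s[1],-1])
def at_z(i,u,v,z):
    c,d=ray(i,u,v); return c+d*(z-c[2])/d[2]
def crop(i,name,x0,x1,y0,y1,f):
    cv2.imwrite(f"pics/{name}.png",cv2.resize(i["frame"][y0:y1,x0:x1],None,fx=f,fy=f,interpolation=cv2.INTER_CUBIC))
E
python3 - <<'E'
from h import *
a=cv2.imread("pics/top0.png");s=cv2.imread("pics/scene0.png")
r=lambda m,f:cv2.resize(m,None,fx=f,fy=f,interpolation=cv2.INTER_CUBIC)
p=r(a[190:270,150:250],4); q=r(a[200:270,280:430],5)
cv2.imwrite("pics/c1.png",np.vstack([np.hstack([p[:240*0+320],r(s[165:245,165:265],4)[:320]]) if 0 else np.pad(np.hstack([p,r(s[165:245,165:260],4)]),((0,0),(0,20),(0,0)))[:, :750][:250*2], q[:280]]) if 0 else np.hstack([p,r(s[165:245,165:265],4)]))
cv2.imwrite("pics/c2.png",np.vstack([q[:300],r(s[235:285,255:405],5)]))
E
```

```text
(no output)
```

View pics/c1.png

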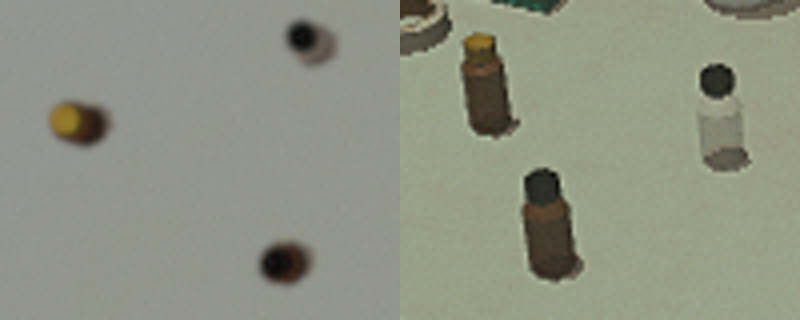

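View pics/c2.png

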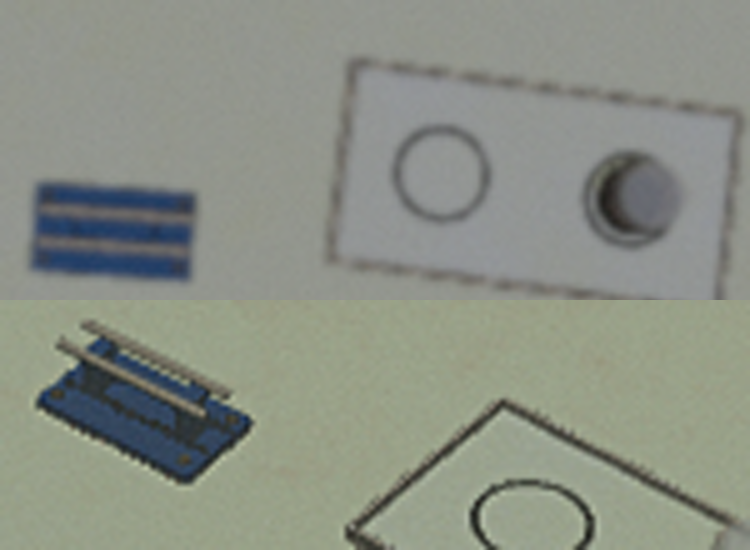

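The top crop shows the gold cap at about (166,219), the black cap of the brown bottle at (218,255) and the white bottle's cap at (225,199). The second crop has the cradle rails and base corners, and the ring at about (368,234) top and (361,279) scene.

```bash
python3 - <<'E'
from h import *
t=get_image("top"); s=get_image("scene"); np.set_printoptions(precision=4,suppress=True)
T=lambda x,y,x0,y0,f:((x+.5)/f+x0-.5,(y+.5)/f+y0-.5)
for n,p in dict(gold=(66,119),blk=(275,263),wht=(300,36)).items(): print(n,at_z(t,*T(*p,150,190,4),.077))
for n,p in dict(gold=(80,41),blk=(142,180),wht=(317,72)).items(): print(n,"scene",at_z(s,*T(*p,165,165,4),.077))
for p in [(38,183),(196,195),(190,280),(30,268)]: print("base",at_z(t,*T(*p,280,200,5),.008))
for p in [(40,208),(194,220),(190,253),(35,240)]: print("rail",at_z(t,*T(*p,280,200,5),.037))
for p in [(38,402),(184,484),(252,424)]: print("base s",at_z(s,*T(p[0],p[1]-300,255,235,5),.006))
for p in [(60,343),(205,413),(230,394),(88,323)]: print("rail s",at_z(s,*T(p[0],p[1]-300,255,235,5),.037))
print("ring",at_z(t,*T(442,173,280,200,5),.006),at_z(s,*T(532,222,255,235,5),.006))
print("jar",at_z(t,*T(652,195,280,200,5),.067))
E
```

```text
gold [0.5061 0.367  0.077 ]
blk [0.4005 0.2072 0.077 ]
wht [0.5704 0.1922 0.077 ]
gold scene [0.5062 0.3692 0.077 ]
blk scene [0.3987 0.2065 0.077 ]
wht scene [0.5715 0.1935 0.077 ]
base [0.4634 0.0028 0.008 ]
base [ 0.4569 -0.0957  0.008 ]
base [ 0.404  -0.0922  0.008 ]
base [0.4105 0.0073 0.008 ]
rail [0.4465 0.0017 0.037 ]
rail [ 0.4401 -0.0923  0.037 ]
rail [ 0.42  -0.09   0.037]
rail [0.427  0.0046 0.037 ]
base s [0.4079 0.0064 0.006 ]
base s [ 0.3988 -0.0919  0.006 ]
base s [ 0.456  -0.0952  0.006 ]
rail s [0.4234 0.0024 0.037 ]
rail s [ 0.4198 -0.0903  0.037 ]
rail s [ 0.439  -0.0926  0.037 ]
rail s [0.4449 0.0002 0.037 ]
ring [ 0.4721 -0.2499  0.006 ] [ 0.4721 -0.2482  0.006 ]
jar [ 0.4563 -0.3662  0.067 ]
```

```bash
cat >> h.py <<'E'
def pose(g,az,b,flip=0):
    "grasp point g, heading az deg, pitch b deg from straight down"
    a,b=np.radians([az,b]); f=np.array([np.cos(a),np.sin(a),0]); z=np.array([0,0,1.])
    d=np.sin(b)*f-np.cos(b)*z; y=np.cross(z,f)*(-1 if flip else 1)
    m=np.column_stack([np.cross(y,d),y,d]); q=R.from_matrix(m).as_quat()
    return np.array(g)+.011*d, q[[3,0,1,2]]
GOLD=np.array([.506,.368,0]); CR=np.array([.4332,-.0445,.05]); RING=np.array([.472,-.249,.006]); CAZ=86.1
E
python3 - <<'E'
from h import *
np.set_printoptions(precision=2,suppress=True)
for b in (50,60,75):
  for n,g,azs,bs in (("pick",GOLD+[0,0,.045],(-30,0,36,60),[b]),("cradle",CR,(86.1,-93.9),[b-90]),("ring",RING+[0,0,.05],(-90,-60,-28,0,30),[b])):
    for az in azs:
      for fl in (0,1):
        q=inverse_kinematics(*pose(g,az,bs[0],fl)); print(b,n,az,fl,q)
E
```

```text
50 pick -30 0 [ 0.99  0.19  1.7  -0.91  1.32  0.21]
50 pick -30 1 None
50 pick 0 0 [ 0.89 -0.15  2.04 -0.92  0.85 -0.19]
50 pick 0 1 None
50 pick 36 0 [ 0.54 -0.39  2.23  0.17  0.43 -1.78]
50 pick 36 1 [ 0.54 -0.39  2.23  0.17  0.43  1.36]
50 pick 60 0 None
50 pick 60 1 [ 0.29 -0.27  2.14  0.87  0.76  0.32]
50 cradle 86.1 0 None
50 cradle 86.1 1 [ 0.29 -0.12  1.92 -0.65  1.61  0.42]
50 cradle -93.9 0 [-0.62 -0.08  1.89  0.59  1.72 -0.58]
50 cradle -93.9 1 [-0.62 -0.08  1.89  0.59  1.72  2.56]
50 ring -90 0 [-0.06 -0.09  1.96 -0.91  1.33  0.2 ]
50 ring -90 1 None
50 ring -60 0 [-0.18 -0.5   2.29 -0.84  0.89 -0.32]
50 ring -60 1 None
50 ring -28 0 None
50 ring -28 1 None
50 ring 0 0 None
50 ring 0 1 [-0.95 -0.56  2.33  0.85  0.98  0.26]
50 ring 30 0 None
50 ring 30 1 [-1.05 -0.14  2.01  0.89  1.38 -0.24]
60 pick -30 0 [ 1.04  0.26  1.71 -1.08  1.37  0.35]
60 pick -30 1 None
60 pick 0 0 [ 0.95 -0.11  2.11 -1.23  0.85  0.12]
60 pick 0 1 None
60 pick 36 0 [ 0.53 -0.42  2.35  0.48  0.19 -2.1 ]
60 pick 36 1 [ 0.53 -0.42  2.35  0.48  0.19  1.04]
60 pick 60 0 None
60 pick 60 1 [ 0.23 -0.26  2
[... 668 characters left out ...]
 2.16  4.62  0.97 -2.58]
75 pick 36 0 [ 0.52 -0.31  2.45  2.8   0.32  1.87]
75 pick 36 1 [ 0.52 -0.31  2.45  2.8   0.32 -1.27]
75 pick 60 0 [ 0.16 -0.13  2.3   1.75  0.86  2.57]
75 pick 60 1 [ 0.16 -0.13  2.3   1.75  0.86 -0.57]
75 cradle 86.1 0 None
75 cradle 86.1 1 [ 0.02 -0.3   1.95 -0.26  1.51  0.1 ]
75 cradle -93.9 0 [-0.37 -0.28  1.94  0.25  1.56 -0.32]
75 cradle -93.9 1 None
75 ring -90 0 [ 0.08  0.16  1.98 -1.31  1.49  0.57]
75 ring -90 1 [ 0.08  0.16  1.98 -1.31  1.49 -2.57]
75 ring -60 0 None
75 ring -60 1 None
75 ring -28 0 None
75 ring -28 1 None
75 ring 0 0 None
75 ring 0 1 None
75 ring 30 0 [-1.2   0.1   2.05  1.27  1.55  2.55]
75 ring 30 1 [-1.2   0.1   2.05  1.27  1.55 -0.6 ]
```

```bash
python3 - <<'E'
from h import *
np.set_printoptions(precision=3,suppress=True)
g=GOLD+[0,0,.042]; P,q=pose(g,36,50,1); d=(P-g)/.011
up=P+[0,0,.17]; ca=86.1; c=np.array([np.cos(np.radians(ca)),np.sin(np.radians(ca)),0])
C,qc=pose(CR+.0035*c,ca,-40,1)
C2,q2=pose(CR-.004*c,-93.9,-40,0); S,q4=pose(RING+[0,0,.05],-70,50,0)
for p in ((P-.13*d,q),(P,q),(up,q),(C+[0,0,.15],qc),(C,qc),(C2+[0,0,.15],q2),(C2,q2),(S+[0,0,.15],q4),(S,q4)): print(inverse_kinematics(*p))
move_to(P-.13*d+[0,0,.03],q); s=state(); print(s['time'],s['ee_pos'],s['ft_force'])
i=get_image("scene"); crop(i,"s1",100,340,80,280,3)
E
```

```text
None
[ 0.538 -0.38   2.234  0.17   0.423  1.357]
[ 0.538 -0.546  2.036  0.098  0.784  1.443]
[ 0.293 -0.229  1.747 -0.674  1.842  0.248]
[ 0.293 -0.114  1.92  -0.646  1.613  0.426]
[-0.626 -0.191  1.714  0.63   1.957 -0.415]
[-0.626 -0.076  1.885  0.584  1.722 -0.584]
[-0.117 -0.501  2.016 -0.803  1.257 -0.356]
[-0.117 -0.358  2.19  -0.91   1.049 -0.094]Traceback (most recent call last):
  File "<stdin>", line 8, in <module>
bench.IKError: the arm cannot take that pose within its joint ranges
```

```bash
python3 - <<'E'
from h import *
np.set_printoptions(precision=3,suppress=True)
g=GOLD+[0,0,.042]; P,q=pose(g,36,50,1)
move_to(P+[0,0,.15],q); s=state(); print(s['time'],s['ee_pos'],s['ft_force'])
move_l(P+[0,0,.05],.1);s=state(); print(s['time'],s['ee_pos'],s['ft_force'])
i=get_image("scene"); crop(i,"s1",100,340,80,280,3)
E
```

```text
1.55 [0.513 0.373 0.186] [ 0.496 -0.161  0.283]
2.7 [0.513 0.373 0.086] [-0.569 -0.117  0.254]
```

View pics/s1.png

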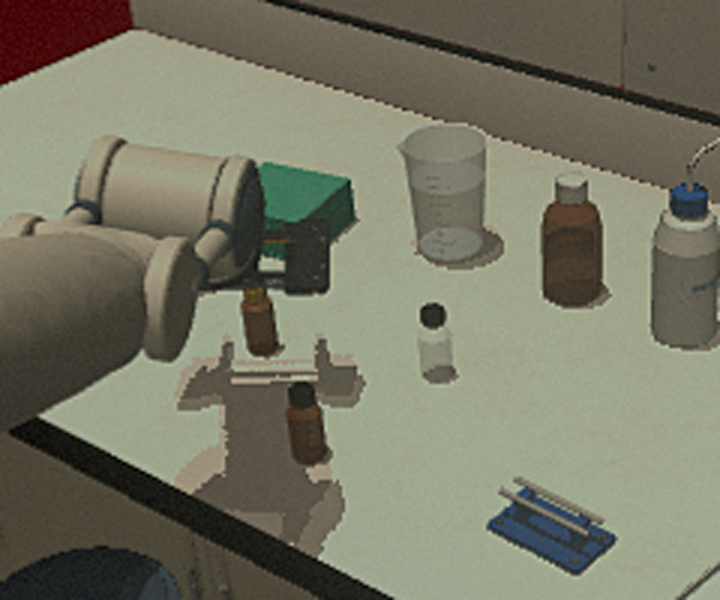

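The gripper hangs above the gold-capped bottle (crop 260,320), and the wrist bulge's lower edge is at about (170,355). I'll check how high that sits over the brown bottle before descending.

```bash
python3 - <<'E'
from h import *
np.set_printoptions(precision=3,suppress=True)
i=get_image("scene");D=i["depth"]
def w(u,v):
    c,d=ray(i,u,v); return c+d*D[v,u]
for x,y in ((170,350),(175,340),(160,330),(180,300),(150,290),(190,250),(110,400),(120,370),(245,280),(220,285)): print(x,y,w(100+x//3,80+y//3))
m=[w(u,v) for v in range(80,260) for u in range(100,240) if D[v,u]>0]; m=np.array(m)
k=(np.hypot(m[:,0]-.40,m[:,1]-.207)<.08)&(m[:,2]>.09); print(k.sum(), m[k].min(0) if k.any() else '')
a=(m[:,2]>.09)&(m[:,0]<.6)&(m[:,1]<.6); print(m[a][m[a][:,2].argsort()[:8]])
E
```

```text
170 350 [0.159 0.07  0.306]
175 340 [0.171 0.077 0.304]
160 330 [0.15  0.064 0.327]
180 300 [0.186 0.083 0.325]
150 290 [0.156 0.072 0.354]
190 250 [0.208 0.091 0.352]
110 400 [ 0.358  0.44  -0.004]
120 370 [0.396 0.463 0.002]
245 280 [0.438 0.306 0.139]
220 285 [0.387 0.28  0.168]
166 [0.322 0.159 0.137]
[[0.497 0.263 0.111]
 [0.487 0.267 0.114]
 [0.461 0.309 0.117]
 [0.452 0.32  0.117]
 [0.463 0.303 0.118]
 [0.487 0.256 0.118]
 [0.454 0.313 0.119]
 [0.435 0.342 0.119]]
```

```bash
python3 - <<'E'
from h import *
np.set_printoptions(precision=2,suppress=True)
g=GOLD+[0,0,.042]
for b in (30,35,40,45,50):
  for az in (0,10,20,28,36): print(b,az,inverse_kinematics(*pose(g,az,b,1)),inverse_kinematics(*pose(g+[0,0,.17],az,b,1)))
  print("cr",inverse_kinematics(*pose(CR,86.1,b-90,1)))
E
```

```text
30 0 [ 0.76 -0.08  1.84 -0.41  1.02  2.48] [ 0.76 -0.18  1.62 -0.36  1.32  2.35]
30 10 [ 0.71 -0.13  1.89 -0.32  0.95  2.23] [ 0.71 -0.23  1.67 -0.27  1.25  2.13]
30 20 [ 0.65 -0.17  1.92 -0.19  0.89  1.96] [ 0.65 -0.27  1.7  -0.16  1.21  1.89]
30 28 [ 0.61 -0.19  1.94 -0.08  0.87  1.72] [ 0.61 -0.29  1.71 -0.06  1.19  1.69]
30 36 [ 0.56 -0.2   1.95  0.05  0.87  1.48] [ 0.56 -0.29  1.72  0.04  1.19  1.49]
cr [ 0.42  0.1   1.88 -0.89  1.75  0.61]
35 0 [ 0.79 -0.11  1.9  -0.52  0.96  2.58] [ 0.79 -0.22  1.69 -0.44  1.25  2.41]
35 10 [ 0.74 -0.17  1.95 -0.41  0.87  2.32] [ 0.74 -0.28  1.74 -0.34  1.17  2.18]
35 20 [ 0.67 -0.22  2.   -0.26  0.8   2.02] [ 0.67 -0.33  1.78 -0.2   1.12  1.93]
35 28 [ 0.61 -0.25  2.02 -0.1   0.77  1.74] [ 0.61 -0.35  1.79 -0.08  1.09  1.71]
35 36 [ 0.55 -0.25  2.02  0.06  0.76  1.46] [ 0.55 -0.36  1.8   0.05  1.09  1.48]
cr [ 0.4   0.04  1.89 -0.83  1.71  0.57]
40 0 None [ 0.83 -0.26  1.75 -0.53  1.19  2.48]
40 10 [ 0.76 -0.21  2.02 -0.52  0.79  2.43] [ 0.76 -0.33  1.81 -0.41  1.09  2.24]
40 20 [ 0.69 -0.26  2.07 -0.34  0.7   2.1 ] [ 0.69 -0.39  1.85 -0.25  
[... 284 characters left out ...]
 2.07 -0.66  0.73  2.56] [ 0.79 -0.38  1.88 -0.5   1.02  2.32]
45 20 [ 0.7  -0.3   2.13 -0.45  0.6   2.2 ] [ 0.7  -0.44  1.93 -0.31  0.93  2.02]
45 28 [ 0.63 -0.33  2.16 -0.19  0.54  1.83] [ 0.63 -0.48  1.95 -0.12  0.89  1.75]
45 36 [ 0.54 -0.35  2.17  0.12  0.54  1.41] [ 0.54 -0.49  1.96  0.08  0.89  1.46]
cr [ 0.33 -0.07  1.91 -0.71  1.64  0.47]
50 0 None None
50 10 None [ 0.82 -0.41  1.94 -0.6   0.94  2.4 ]
50 20 [ 0.72 -0.32  2.19 -0.6   0.51  2.36] [ 0.72 -0.49  2.   -0.39  0.84  2.08]
50 28 [ 0.63 -0.37  2.22 -0.27  0.43  1.91] [ 0.63 -0.53  2.03 -0.16  0.79  1.77]
50 36 [ 0.54 -0.38  2.23  0.17  0.42  1.36] [ 0.54 -0.55  2.04  0.1   0.78  1.44]
cr [ 0.29 -0.12  1.92 -0.65  1.61  0.42]
```

```bash
python3 - <<'E'
from h import *
np.set_printoptions(precision=3,suppress=True)
move_l(state()['ee_pos']+[0,0,.1],.15)
P,q=pose(GOLD+[0,0,.042],15,42,1)
move_to(P+[0,0,.14],q); move_l(P,.12); print(state()['ft_force'])
close(); hold(.3); s=state(); print(s['time'],s['ee_pos']-P,s['finger_gap'],s['finger_force'])
move_l(P+[0,0,.17],.12); s=state(); print(s['time'],s['finger_gap'],s['finger_force'],s['ft_force'])
i=get_image("scene"); crop(i,"s2",100,340,80,280,3)
E
```

```text
[-0.017  0.208  0.212]
6.875 [-0.  0. -0.] 0.03127198122609175 29.995403587818146
8.4417 0.031739016046622895 29.995278418064117 [ 0.295 -0.397 -0.724]
```

View pics/s2.png

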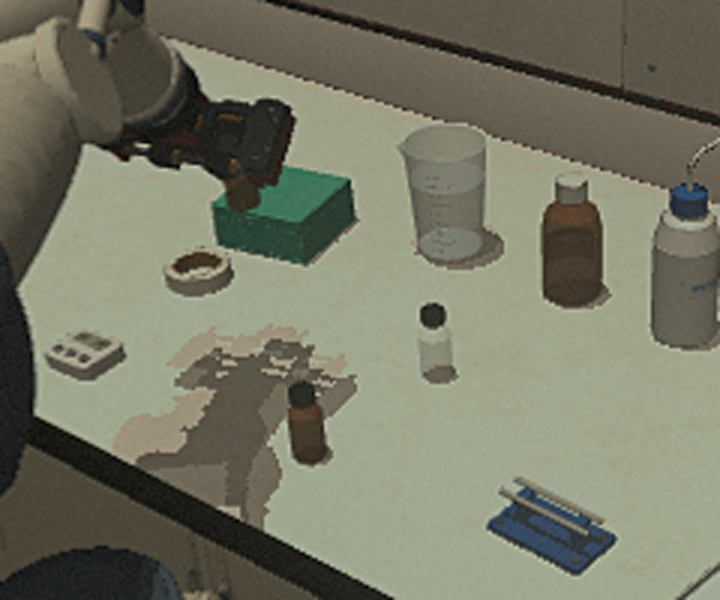

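The bottle is held (gap 31.7 mm), its base end visible below the fingers at crop (240,195); nothing else has moved. Next is the cradle.

```bash
python3 - <<'E'
from h import *
np.set_printoptions(precision=3,suppress=True)
a=np.radians(CAZ); c=np.array([np.cos(a),np.sin(a),0])
C,q=pose(CR+.0035*c+[0,0,.001],CAZ,-48,1)
move_to(C+[0,0,.12],q); move_l(C+[0,0,.02],.12); s=state(); print(s['time'],s['ft_force'])
i=get_image("scene"); crop(i,"s3",200,380,170,290,4)
for z in (.01,.005,.003,.001,0): move_l(C+[0,0,z],.03); print(z,state()['ft_force'])
E
```

```text
11.05 [-0.609 -1.246 -0.724]
0.01 [ 0.029  0.279 -0.45 ]
0.005 [ 0.358 -0.492 -1.144]
0.003 [-0.165  0.135 -1.474]
0.001 [1.248 0.614 1.857]
0 [ 1.377 -0.043  6.016]
```

View pics/s3.png

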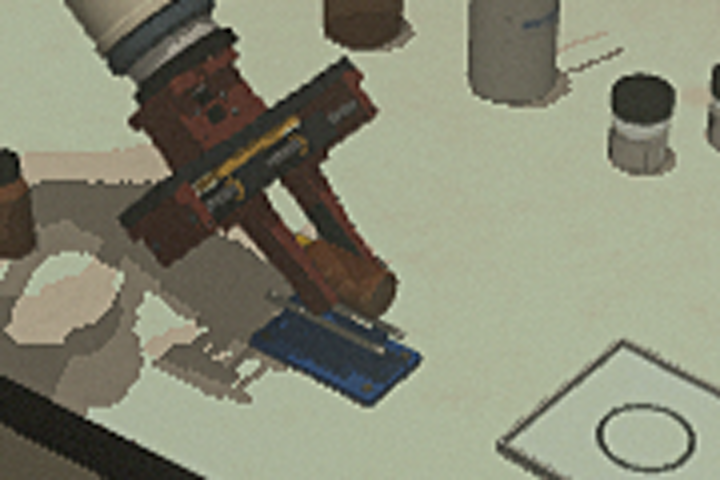

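Cap toward +y, the bottle sits over the rails, with first contact about 1 mm above the final height. Releasing now.

```bash
python3 - <<'E'
from h import *
np.set_printoptions(precision=3,suppress=True)
gripper_open(); p=state()['ee_pos']; move_l(p+[0,.05,.13],.12)
a=np.radians(CAZ); c=np.array([np.cos(a),np.sin(a),0])
C2,q2=pose(CR-.004*c,CAZ+180,-48,0)
print(inverse_kinematics(*pose(CR,CAZ+180,-48,0)))
for b in (35,42,48): print([ (az,inverse_kinematics(*pose(RING+[0,0,.05],az,b,0))) for az in(-60,-75,-90)])
move_to(C2+[0,-.05,.16],q2); hold(1.0); print(state()['time'])
i=get_image("scene"); t=get_image("top")
r=lambda m,f:cv2.resize(m,None,fx=f,fy=f,interpolation=cv2.INTER_CUBIC)
cv2.imwrite("pics/s4.png",np.vstack([r(t["frame"][220:270,270:400],6),r(i["frame"][220:270,230:360],6)]))
E
```

```text
[-0.674  0.005  1.868  0.674  1.777 -0.641]
[(-60, array([-0.309, -0.432,  2.133, -0.472,  1.015, -0.668])), (-75, array([-0.234, -0.295,  2.03 , -0.584,  1.155, -0.323])), (-90, array([-0.197, -0.152,  1.909, -0.622,  1.305, -0.053]))]
[(-60, array([-0.251, -0.476,  2.211, -0.629,  0.948, -0.52 ])), (-75, array([-0.167, -0.303,  2.084, -0.738,  1.129, -0.181])), (-90, array([-0.131, -0.131,  1.938, -0.757,  1.309,  0.065]))]
[(-60, array([-0.201, -0.498,  2.272, -0.786,  0.906, -0.37 ])), (-75, array([-0.112, -0.293,  2.123, -0.875,  1.122, -0.051])), (-90, array([-0.08 , -0.101,  1.958, -0.87 ,  1.322,  0.165]))]
17.2583
```

View pics/s4.png

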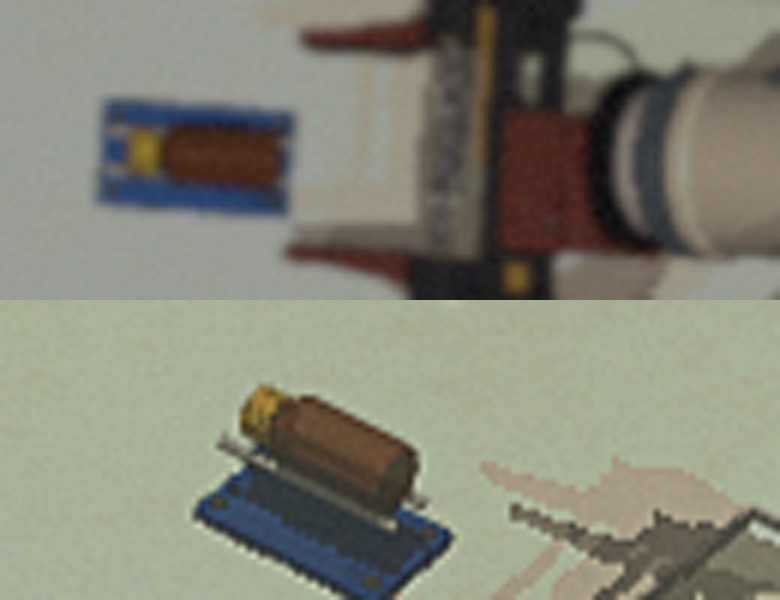

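The bottle lies on both rails: cap end at top-crop (128,152), base end at (282,157), perhaps a little toward −y. I'll measure it.

```bash
python3 - <<'E'
from h import *
np.set_printoptions(precision=4,suppress=True)
t=get_image("top"); f=lambda x,y:(270+(x+.5)/6-.5,220+(y+.5)/6-.5)
a=at_z(t,*f(128,152),.055);b=at_z(t,*f(282,157),.055); print(a,b,(a+b)/2,np.linalg.norm(a-b)); print(at_z(t,*f(162,152),.06)); hold(1.2); print(state()['time'])
E
```

```text
[ 0.4346 -0.0082  0.055 ] [ 0.4329 -0.0855  0.055 ] [ 0.4338 -0.0469  0.055 ] 0.07739929182316148
[ 0.4346 -0.0251  0.06  ]
18.6083
```

The bottle's centre is within about 3 mm of the cradle's, and it has lain free for over 2 s. Next: a fresh grip and the inversion.

```bash
python3 - <<'E'
from h import *
np.set_printoptions(precision=3,suppress=True)
a=np.radians(CAZ); c=np.array([np.cos(a),np.sin(a),0])
C,q=pose(np.array([.4334,-.047,.05])-.004*c,CAZ+180,-48,0)
move_l(C+[0,0,.1],.15,q); move_l(C,.12); close(); hold(.3)
s=state(); print(s['time'],s['finger_gap'],s['finger_force'],s['ft_force'])
move_l(C+[0,0,.15],.12)
S,q4=pose(RING+[0,0,.0385+.004],-75,42,0)
move_to(S+[0,0,.13],q4); move_l(S+[0,0,.03],.12); hold(.2); s=state(); print(s['time'],s['finger_gap'],s['ft_force'])
t=get_image("top"); i=get_image("scene")
r=lambda m,f:cv2.resize(m,None,fx=f,fy=f,interpolation=cv2.INTER_CUBIC)
cv2.imwrite("pics/s5.png",np.hstack([r(t["frame"][200:270,330:440],3.6),r(i["frame"][210:310,320:420],4)[:252]]))
E
```

```text
21.4583 0.03132692972687208 29.999553859233856 [ 3.864 -0.688  2.349]
25.3167 0.03155655871316372 [ 0.493 -0.117 -0.689]
```

View pics/s5.png

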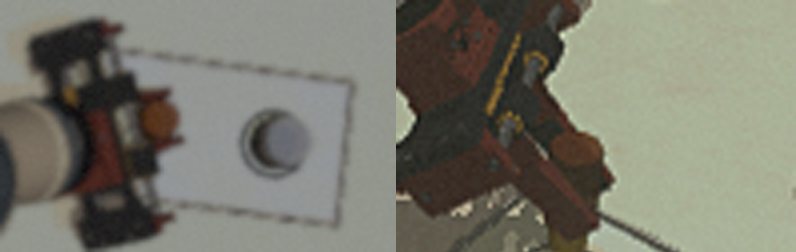

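The bottle is held cap down, with its base disc at top-crop (161,118), beside the jar and clear of it. I'll check its offset and lower it until contact.

```bash
python3 - <<'E'
from h import *
np.set_printoptions(precision=4,suppress=True)
t=get_image("top"); b=at_z(t,330+161.5/3.6-.5,200+118.5/3.6-.5,.113); print(b-RING)
S,q4=pose(RING+[0,0,.0425],-75,42,0)
f0=state()['ft_force'][2]
for z in (.01,.005,.003,.002,.001,0,-.001,-.002,-.003):
    move_l(S+[0,0,z],.03); hold(.15); f=state()['ft_force']; print(z,f)
    if f[2]-f0>2.5: break
gripper_open(); hold(.3); move_l(state()['ee_pos']+[-.0,.0,.12],.1); 
p,qq=pose(RING+[-.05,.15,.2],-75,20,0); move_to(p,qq); hold(.5); print(state()['time'])
i=get_image("scene"); crop(i,"s6",180,440,140,330,3)
E
```

```text
[-0.0009 -0.0006  0.107 ]
0.01 [-0.155   0.0649 -1.2654]
0.005 [-0.2077 -0.3372 -0.8742]
0.003 [-1.016   0.5005 -1.0693]
0.002 [-0.6471 -0.3222  2.8073]
31.525
```

View pics/s6.png

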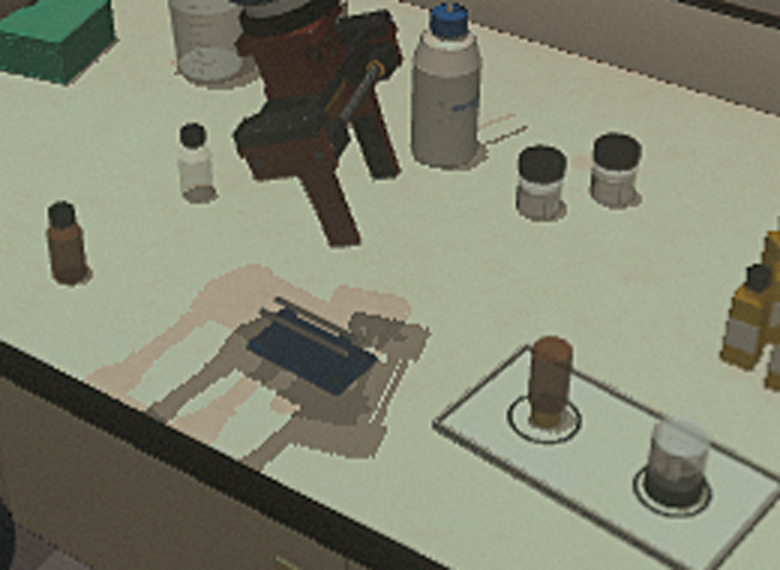

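The bottle stands upside down on its cap in the ring at crop (547,415). The jar and the other bottles are undisturbed and the arm is clear.

```bash
python3 -c "
from bench import *
print(job_done())"
```

```text
the job is handed in; nothing more can be done
None
```

The job is handed in: the gold-capped bottle lay released on the cradle rails for over two seconds and now stands upside down on its cap inside the empty ring, with the jar and other bottles undisturbed in the last picture; the verdict was not shown.

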